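# Shift the demonstration gearbox from second into third gear

### The job

Shift the blue demonstration gearbox from second gear into third: push the red gearstick knob forward out of its slot to the neutral cross bar of the H gate, across to the right, then forward until it is fully home in the third slot (forward right, three white dots), without going into the first or the fourth slot on the way. Only push the knob with the closed fingertips or the outside of the fingers, never taking it between the fingers, and leave the things standing round the gearbox where they are. Finish clear of everything, with the gearstick left in third.

Things in the scene. Friction and masses are not known exactly. Their poses are not given: they have to be found in the camera images.
- gearbox: Blue gearbox model, clear front window, fixed to the table. Foot flange 170 x 140 (x, y), 8 thick; case 110 x 110; on top a dark gate plate 100 x 100, its top face 90 above the table. Shaft stubs stick out 36 at the sides, height 40. Origin: centre of the underside, on the table. Own axes: +x FORWARD (away from window and robot), +y LEFT, z up; turned up to 26 degrees about z.
- gate_center (a point): Centre of the H gate, on the plate's top face, 90 above the gearbox origin; axes as the gearbox. Two lanes along x at y = +20 and y = -20, each 18 wide, x = -29 to +29, joined by the neutral cross bar at x = -11 to +11. Plate 6 thick; its walls really stop the stem (diameter 10). First slot: forward left; second: rear left; fourth: rear right, marked by as many white dots.
- third_slot (a point): The end of the third slot, on the plate's top face: forward right in the gate, x = +24, y = -20 from the gate's centre; three white dots on the plate 14 in front of it.
- stick_pivot (a point): The point about which the gearstick tilts both ways, 30 above the gearbox origin. In the gearbox frame, with tilts fore and across, the knob centre is at x = 120 sin(fore), y = -120 cos(fore) sin(across), z = 30 + 120 cos(fore) cos(across).
- knob_center (a point): Centre of the red ball knob, diameter 44, on top of the gearstick, 120 from the pivot; it stands 150 above the table when upright and about 137 in a slot. In second it starts at about x = -21 to -40, y = +35 to +42 in the gearbox frame.
- gearstick_across (a joint): Sideways tilt of the gearstick, rad; 0 upright, positive to the RIGHT (gearbox -y). About -0.34 in the left lane and +0.34 in the right lane; the outer walls stop it at about 0.38 either way. Friction holds it where it is left (about 2 N at the knob); no spring.
- gearstick_fore (a joint): Fore-and-aft tilt of the gearstick, rad; 0 upright (neutral), positive FORWARD (gearbox +x). A slot's end stops it at about 0.36 either way; it can cross along the bar only between about -0.10 and +0.10. Friction holds it where it is left (about 2 N at the knob); no spring. Starts between -0.34 and -0.18 (in second).
- reagent_bottle: Bystander, loose: screw-cap glass bottle with blue cap, diameter 64, 131 high; origin at the centre of its underside.
- erlenmeyer: Bystander, loose: conical glass flask, diameter 63, 105 high; origin at the centre of its underside.
- dropper_1: Bystander, loose: brown dropper bottle with black cap, diameter 33, 94 high; origin at the centre of its underside.
- marker_1: Bystander, loose: blue and white felt marker lying along its own y, 14 x 132 x 15; origin at the centre of its underside.
- stopper_1: Bystander, loose: dark red rubber stopper, diameter 27, 26 high; origin at the centre of its underside.
- matchbox: Bystander, loose: red matchbox, 35 x 52 x 15; origin at the centre of its underside.

How it is judged:
On the way, in this order (a step that is already met when the one before it is completed fails the run):
1. the gearstick is out of second, in neutral on the left (value of joint gearstick_fore above -0.15 rad and value of joint gearstick_across below -0.05 rad), for 0.05 s.
2. the gearstick has crossed to the right in neutral (value of joint gearstick_across above 0.25 rad and value of joint gearstick_fore between -0.15 and 0.15 rad), for 0.05 s.
At the end, for the whole second after the job is handed in: The gearstick rests fully home in the third slot: fore-and-aft tilt over 0.30 rad, sideways tilt over 0.25 rad to the right, not moving (value of joint gearstick_fore between 0.3 and 0.45 rad and value of joint gearstick_across above 0.25 rad and velocity of joint gearstick_fore between -0.05 and 0.05 rad/s and velocity of joint gearstick_across between -0.05 and 0.05 rad/s); the robot touches nothing.
It fails at once if the gearstick went into the first slot (value of joint gearstick_fore above 0.2 rad and value of joint gearstick_across below 0 rad).
It fails at once if the gearstick went into the fourth slot (value of joint gearstick_fore below -0.2 rad and value of joint gearstick_across above 0 rad).
It fails at once if the knob was taken between the fingers (grasp point within 24 mm of its centre) (distance between the grasp point and knob_center below 0.024 m).
It fails at once if a bystander was moved by more than 25 mm or lifted (distance of any of reagent_bottle, erlenmeyer, dropper_1, marker_1, stopper_1, matchbox from where it was at the start of the episode above 0.025 m).
It fails at once if a standing bystander was tipped over (angle between any of reagent_bottle, erlenmeyer, dropper_1, stopper_1's own z axis and vertical above 0.5 rad).
It also fails if it takes over 59 s, if anything falls off the work surface, if the arm or the gripper's body presses on something with over 40 N, if the wrist force passes 120 N, or if a joint passes its speed limit or range.

### The arm

A 6-joint arm with a two-finger parallel gripper is mounted at the origin on a cart in front of the work surface, level with it; the furniture and walls round the work are solid. World frame = base frame: x ahead of the robot, y to its left, z up, the work surface at z = 0. Lengths are in m, angles in rad, forces in N, time in s.
With the tool pointing down it reaches from about 0.375 to 0.9 m from the base axis. Payload 3.1 kg.
Tool frame: the origin (TCP) lies where the fingers leave the gripper's body, on its centre line; the fingertips stand 73 mm ahead of it and the grasp point (between the pads) lies 54 mm ahead of it; z points along the fingers, y is the line along which they close (so a half turn about z gives the same grasp; the last joint's range is limited). The gripper opens to 85 mm and grips with 20 to 120 N. Pads are 22 mm wide; open, the fingers measure 114 mm over their backs; the gripper's body (76 mm by 85 mm) begins 54 mm behind the grasp point. The pads swing forward as they close: fully open they stand 13 mm farther back than shut.
Start: joints at [1.123, 0.527, 1.433, -0, 1.181, -0.178], TCP at [0.167, 0.602, 0.304] pointing down, gripper open.
Joint ranges: [-3.08, 3.08], [-0.75, 2.2], [0.22, 2.44], [-1.43, 4.57], [0, 2.65], [-2.85, 2.85]. Speed limits (rad/s): [2.79, 2.79, 3.14, 3.14, 3.14, 3.14].

### API

Orientations are given as a unit quaternion [x, y, z, w].
In Python, from station import manip gives the robot as it stands.
- The arm moves only by the shell command python3 -m crank 'ROWS' [FORCE]. ROWS is JSON, a list of rows, each an object with "dp": the shift along the tool's x, y, z normalised to -1 to 1, where 1 is 50 cm, a list of three; "delta_rot": the turn, a rotation vector about the tool's x, y, z normalised to -1 to 1, where 1 is 2 pi rad, a list of three; "fingers": the opening, from -1 (shut) to 1 (fully open). A call has 1 to 12 rows; each row shifts and turns the commanded pose from where the row before left it, along the tool's axes as they then stand; what a row does not reach is not made up. A row lasts 1/12 s, in which the tool goes at most 41.7 mm and 7.16 degrees, less where a joint would pass 70% of its speed; a pose out of reach is approached as far as the arm can. A call with a number of a shift or a turn outside -1 to 1 is refused whole. A call with a gripper value outside its range is refused whole. The fingers move at their own pace and stop on an object; FORCE is the grip in N (left out, the last holds). Time passes only in rows, so rows that do not move let the fingers close. It gives the time, the measured TCP pose, the force, the opening and the grip force at its end, in the units of the state.
- manip.sense(): the state, without advancing time (a new reading comes with each control period).
- manip.snapshot(name): name is "scene" or "top" or "wrist"; returns (picture, depth): 480x640x3 uint8, red, green, blue; 480x640 float32, m along the optical axis (not along the pixel's ray), 0 where there is no reading.
- manip.camera_model(name): a dict with "fx", "fy", "cx", "cy" (pixels), "k1" (the pictures are not rectified: a ray, as slopes to the right and down, at radius r is drawn at 1 + k1 r^2 times it, then the intrinsics apply), "origin" and "attitude" of the camera in the world. Camera axes: x right, y up, looking along -z (the intrinsics and any distortion apply to the point x, -y, -z); pixel columns grow to the right and rows downward; lengths in m; the calibration is good to about 2 mm. A picture is of the moment at which its call begins: read the wrist's pose just before it. camera_model takes no time and is no camera call; for the wrist camera it gives the pose at the moment of the call.
- manip.sign_off(): hands the job in; it is judged then, once.
The state is a dict: "t": time; "q": joint angles; "qd": joint speeds; "tau": joint torques, N m; "tcp_pos": TCP position; "tool_rot": TCP orientation; "force": force on the tool from outside, world axes, zero at the start; "ft_torque": the same for the moment, N m; "finger_gap": opening from 0.0 (shut) to 1.0 (fully open); "gripper_force": force on a finger pad.
Only numpy, scipy, OpenCV 4.12 (cv2) and the standard library are available. Lean on these libraries where they do the work, as an engineer would, in place of code of your own. Each camera call takes 0.05 s, during which the arm holds its last target. There are 200 camera calls.

## Working session

There is one attempt and no reset: what is moved stays moved. The work goes in short steps, Python scripts to look and compute and a shell command to move; the robot and the scene stay as the last step left them, time stands still between calls to the robot, and variables do not carry over. Pictures are saved under pics/ and viewed, at most 10 in all, crops included, and the job is handed in when it is done.

```bash
mkdir -p pics; cat > h.py <<'E'
import numpy as np, cv2
from station import manip
from scipy.spatial.transform import Rotation as R
def cam(n):
    c=manip.camera_model(n); return c
def att(c):
    a=np.array(c["attitude"],float)
    return a if a.shape==(3,3) else R.from_quat(a).as_matrix()
def pt(c,u,v,d):
    p=np.array([[[u,v]]],float);K=np.array([[c["fx"],0,c["cx"]],[0,c["fy"],c["cy"]],[0,0,1.]])
    x,y=cv2.undistortPoints(p,K,np.array([c["k1"],0,0,0.]))[0,0]
    return np.array(c["origin"])+att(c)@np.array([x*d,-y*d,-d])
def plane(c,u,v,z):
    o=np.array(c["origin"]);r=pt(c,u,v,1.)-o
    return o+r*(z-o[2])/r[2]
E
python3 - <<'E'
from h import *
print(manip.sense())
for n in("scene","top"):
    c=cam(n);print(n,c);p,d=manip.snapshot(n);cv2.imwrite(f"pics/{n}0.png",p[:,:,::-1]);np.savez(f"{n}0.npz",p=p,d=d)
    print((d>0).mean())
E
```

```text
{'t': 0.0, 'q': array([ 1.12251351e+00,  5.28468643e-01,  1.43391963e+00, -1.05890479e-05,
        1.18139700e+00, -1.78493079e-01]), 'qd': array([-0.00166685,  0.00176799,  0.00084668,  0.00101452,  0.00129907,
        0.00060317]), 'tau': array([-6.30544928e-04, -4.42345977e+01, -1.78020018e+01, -2.51067986e-04,
        8.56090308e-03, -2.18793730e-06]), 'tcp_pos': array([0.16629968, 0.60187961, 0.30292642]), 'tool_rot': array([ 1.34484059e-01,  9.90915151e-01, -1.04442330e-03, -3.33316674e-04]), 'force': array([0.29091092, 0.40825668, 0.28217953]), 'ft_torque': array([0.01113276, 0.01411556, 0.03311553]), 'gripper_force': 0.0, 'finger_gap': 1.0010286708204685}
scene {'fx': 448.1118467360623, 'fy': 448.1118467360623, 'cx': 323.7989902163955, 'cy': 245.4790969605739, 'k1': 0.025093186240830075, 'origin': array([ 8.69730231e-05, -4.94251473e-01,  4.69864559e-01]), 'attitude': array([ 0.50414006, -0.22510901, -0.3428242 ,  0.76002652])}
0.8054524739583333
top {'fx': 571.449712653444, 'fy': 571.449712653444, 'cx': 322.9055500714295, 'cy': 228.13577970443222, 'k1': -0.09489755473903409, 'origin': array([0.42842687, 0.0315684 , 1.01993761]), 'attitude': array([ 0.05542875, -0.0663504 , -0.69744239,  0.71140663])}
0.9958756510416666
```

View pics/scene0.png

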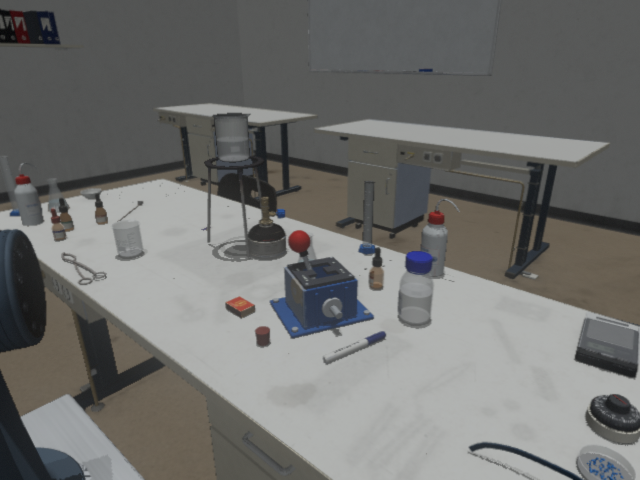

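View pics/top0.png

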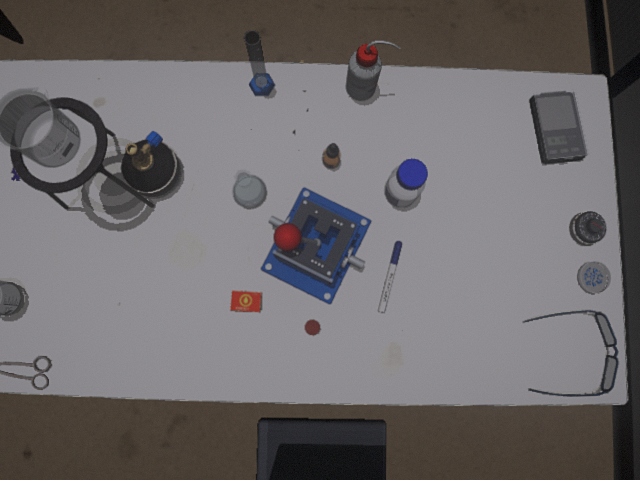

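The top view shows the gearbox at about (317,245) px, turned slightly, with the red knob at (288,237). The flask (249,190), dropper (332,155), bottle (410,175), marker (390,277), stopper (312,327) and matchbox (246,301) stand round it. Next I measure them.

```bash
python3 - <<'E'
from h import *
def load(n):
    z=np.load(n+"0.npz");return z["p"],z["d"]
def red(p,sm=1500):
    h=cv2.cvtColor(p,cv2.COLOR_RGB2HSV);m=(((h[...,0]<6)|(h[...,0]>174))&(h[...,1]>170)&(h[...,2]>60)).astype(np.uint8)
    return m
rays=[]
for n,win in(("top",(255,210,320,265)),("scene",(280,222,320,262))):
    p,d=load(n);c=cam(n);m=red(p);w=np.zeros_like(m);w[win[1]:win[3],win[0]:win[2]]=1;m&=w
    cs=max(cv2.findContours(m,0,1)[0],key=cv2.contourArea);(u,v),r=cv2.minEnclosingCircle(cs)
    dd=np.median(d[int(v)-2:int(v)+3,int(u)-2:int(u)+3]);P=pt(c,u,v,dd);o=np.array(c["origin"]);r_=(pt(c,u,v,1)-o);r_/=np.linalg.norm(r_)
    print(n,u,v,r,"depth pt+22:",P+r_*.022);rays.append((o,r_))
(o1,a),(o2,b)=rays
s=np.linalg.lstsq(np.c_[a,-b],o2-o1,rcond=None)[0];print("tri",o1+a*s[0],o2+b*s[1])
p,d=load("top");c=cam("top")
h=cv2.cvtColor(p,cv2.COLOR_RGB2HSV);m=((h[...,0]>100)&(h[...,0]<125)&(h[...,1]>150)&(h[...,2]>50)).astype(np.uint8)
cs=max(cv2.findContours(cv2.morphologyEx(m,cv2.MORPH_CLOSE,np.ones((3,3))),0,1)[0],key=cv2.contourArea)
W=np.array([plane(c,*q[0],.008)[:2] for q in cs],np.float32)
print("flange",cv2.minAreaRect(W*1000))
pts=[]
for v in range(180,310):
  for u in range(255,380):
    if d[v,u]>0:pts.append(pt(c,u,v,d[v,u]))
pts=np.array(pts);q=pts[(pts[:,2]>.08)&(pts[:,2]<.1)];print("plate z",np.median(q[:,2]),len(q),cv2.minAreaRect((q[:,:2]*1000).astype(np.float32)), "table",np.median(pts[pts[:,2]<.006][:,2]))
for nm,u,v,z in(("flask",249,190,.0),("dropper cap",333,149,.09),("bottle cap",412,173,.13),("marker",398,243,.01),("stopper",312,327,.02),("matchbox",246,301,.015)):
    print(nm,plane(c,u,v,z), pt(c,u,v,d[v,u]))
E
```

```text
top 286.75 235.5 8.961824417114258 depth pt+22: [0.56895721 0.07547176 0.14010334]
scene 298.5 234.5 6.5193023681640625 depth pt+22: [0.57311253 0.08130641 0.14954712]
tri [0.56687995 0.0748228  0.15310865] [0.56676458 0.0749304  0.15309559]
flange ((522.419189453125, 54.148948669433594), (135.57908630371094, 48.22301483154297), 64.66954040527344)
plate z 0.08915418828323607 3037 ((574.8646240234375, 29.807018280029297), (109.89183044433594, 110.51323699951172), 64.3774642944336) table -0.00044607293389864466
flask [0.67427446 0.15414126 0.        ] [0.6579105  0.14598263 0.06788847]
dropper cap [0.72716037 0.00402317 0.09      ] [0.72740497 0.00400062 0.08923857]
bottle cap [ 0.6771584  -0.12325239  0.13      ] [ 0.67743876 -0.1234269   0.1289969 ]
marker [ 0.58030726 -0.11760781  0.01      ] [ 0.58016138 -0.11746453  0.01097002]
stopper [0.42888899 0.03334409 0.02      ] [0.42888613 0.03333309 0.02619383]
matchbox [0.47147917 0.14966458 0.015     ] [0.47153003 0.14980407 0.01381298]
```

```bash
cat >> h.py <<'E'
G=np.array([.5749,.0298,0.]);YAW=np.radians(-25.6);RG=R.from_euler('z',YAW).as_matrix()
def gf(P):return RG.T@(np.asarray(P)-G)
def knob(n,show=None):
    "knob centre in gearbox frame: red cloud from depth, sphere fit of radius 22"
    from scipy.optimize import least_squares
    c=cam(n);p,d=manip.snapshot(n)
    if show:cv2.imwrite("pics/"+show,p[:,:,::-1])
    h=cv2.cvtColor(p,cv2.COLOR_RGB2HSV);m=((h[...,0]<8)|(h[...,0]>172))&(h[...,1]>130)&(d>0)
    P=np.array([gf(pt(c,u,v,d[v,u])) for v,u in np.argwhere(m)])
    P=P[(P[:,2]>.115)&(P[:,2]<.19)&(abs(P[:,0])<.08)&(abs(P[:,1])<.09)]
    s=least_squares(lambda k:np.linalg.norm(P-k,axis=1)-.022,P.mean(0)-[0,0,.015],loss='soft_l1',f_scale=.002).x
    fore=np.arcsin(np.clip(s[0]/.12,-1,1))
    print(n,"knob",s.round(4),"n",len(P),"fore %.3f across %.3f"%(fore,np.arcsin(np.clip(-s[1]/.12/np.cos(fore),-1,1))));return s
def tool():
    s=manip.sense();Rt=R.from_quat(s["tool_rot"]).as_matrix();p=np.array(s["tcp_pos"])
    print("t %.2f"%s["t"],"tcp gf",gf(p).round(4),"grasp gf",gf(p+Rt[:,2]*.054).round(4),"F gf",(RG.T@s["force"]).round(2),"tool y angle",np.degrees(np.arctan2(Rt[1,1],Rt[0,1])).round(2));return p,Rt
def go(x,y,z):
    "needed dp total (in 50 cm units) in present tool axes to reach gearbox-frame TCP"
    p,Rt=tool();w=G+RG@np.array([x,y,z]);print("dp",(Rt.T@(w-p)/.5).round(4))
E
python3 -c "
from h import *
knob('top');knob('scene');go(-.085,.039,.303)"
```

```text
top knob [-0.0272  0.0378  0.1401] n 523 fore -0.229 across -0.329
scene knob [-0.0274  0.0373  0.1392] n 241 fore -0.230 across -0.325
t 0.20 tcp gf [-0.6157  0.3396  0.3033] grasp gf [-0.6157  0.3395  0.2493] F gf [-0.33  0.61 -0.34] tool y angle 74.54
dp [-0.9389 -0.7787  0.0014]
```

```bash
python3 -m crank '[{"dp":[0,0,0],"delta_rot":[0,0,0.0141],"fingers":-1},{"dp":[0,0,0],"delta_rot":[0,0,0.0141],"fingers":-1},{"dp":[-0.059,-0.0334,0],"delta_rot":[0,0,0],"fingers":-1},{"dp":[-0.059,-0.0334,0],"delta_rot":[0,0,0],"fingers":-1},{"dp":[-0.059,-0.0334,0],"delta_rot":[0,0,0],"fingers":-1},{"dp":[-0.059,-0.0334,0],"delta_rot":[0,0,0],"fingers":-1},{"dp":[-0.059,-0.0334,0],"delta_rot":[0,0,0],"fingers":-1},{"dp":[-0.059,-0.0334,0],"delta_rot":[0,0,0],"fingers":-1},{"dp":[-0.059,-0.0334,0],"delta_rot":[0,0,0],"fingers":-1},{"dp":[-0.059,-0.0334,0],"delta_rot":[0,0,0],"fingers":-1}]' 
python3 -m crank '[{"dp":[-0.059,-0.0334,0],"delta_rot":[0,0,0],"fingers":-1},{"dp":[-0.059,-0.0334,0],"delta_rot":[0,0,0],"fingers":-1},{"dp":[-0.059,-0.0334,0],"delta_rot":[0,0,0],"fingers":-1},{"dp":[-0.059,-0.0334,0],"delta_rot":[0,0,0],"fingers":-1},{"dp":[-0.059,-0.0334,0],"delta_rot":[0,0,0],"fingers":-1},{"dp":[-0.059,-0.0334,0],"delta_rot":[0,0,0],"fingers":-1},{"dp":[-0.059,-0.0334,0],"delta_rot":[0,0,0],"fingers":-1},{"dp":[-0.059,-0.0334,0],"delta_rot":[0,0,0],"fingers":-1},{"dp":[0,0,0],"delta_rot":[0,0,0],"fingers":-1},{"dp":[0,0,0],"delta_rot":[0,0,0],"fingers":-1}]'
python3 -c "
from h import *
go(-.085,.039,.193)"
```

```text
t: 1.03
tcp_pos: [0.3221, 0.3785, 0.3039]
tool_rot: [0.221, 0.975, -0.0, -0.0]
force: [1.0, -0.1, 0.7]
finger_gap: -0.001
gripper_force: 0.0
t: 1.87
tcp_pos: [0.4777, 0.1559, 0.3038]
tool_rot: [0.223, 0.975, 0.0, 0.0]
force: [-1.0, 0.5, -0.1]
finger_gap: -0.001
gripper_force: 0.0
t 1.87 tcp gf [-0.1421  0.0717  0.3038] grasp gf [-0.1421  0.0717  0.2498] F gf [-1.11 -0.02 -0.15] tool y angle 64.17
dp [-0.1145 -0.065   0.2215]
```

```bash
python3 -m crank '[{"dp":[-0.038,-0.0217,0],"delta_rot":[0,0,0],"fingers":-1},{"dp":[-0.038,-0.0217,0],"delta_rot":[0,0,0],"fingers":-1},{"dp":[-0.038,-0.0217,0],"delta_rot":[0,0,0],"fingers":-1},{"dp":[0,0,0],"delta_rot":[0,0,0],"fingers":-1},{"dp":[0,0,0.044],"delta_rot":[0,0,0],"fingers":-1},{"dp":[0,0,0.044],"delta_rot":[0,0,0],"fingers":-1},{"dp":[0,0,0.044],"delta_rot":[0,0,0],"fingers":-1},{"dp":[0,0,0.044],"delta_rot":[0,0,0],"fingers":-1},{"dp":[0,0,0.044],"delta_rot":[0,0,0],"fingers":-1},{"dp":[0,0,0],"delta_rot":[0,0,0],"fingers":-1},{"dp":[0,0,0],"delta_rot":[0,0,0],"fingers":-1}]' 
python3 -c "
from h import *
knob('scene','s1.png');go(-.060,.039,.193)"
```

```text
t: 2.78
tcp_pos: [0.5125, 0.1046, 0.1932]
tool_rot: [0.221, 0.975, -0.0, -0.002]
force: [-0.1, 0.4, -0.2]
finger_gap: 0.001
gripper_force: 0.0
scene knob [-0.0273  0.0374  0.1395] n 244 fore -0.229 across -0.326
t 2.83 tcp gf [-0.0876  0.0408  0.1943] grasp gf [-0.0876  0.0408  0.1403] F gf [ 0.19  1.02 -0.04] tool y angle 64.46
dp [-0.0551 -0.0037  0.0025]
```

View pics/s1.png

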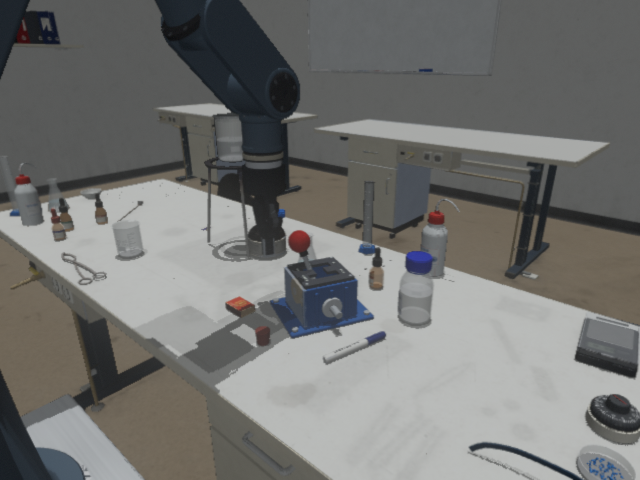

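The scene view shows the closed fingers at (265,232) behind the knob at (299,241), clear of everything. I start pushing.

```bash
python3 -m crank '[{"dp":[-0.022,-0.002,0],"delta_rot":[0,0,0],"fingers":-1},{"dp":[-0.022,-0.002,0],"delta_rot":[0,0,0],"fingers":-1},{"dp":[-0.014,0,0],"delta_rot":[0,0,0],"fingers":-1},{"dp":[-0.014,0,0],"delta_rot":[0,0,0],"fingers":-1},{"dp":[-0.014,0,0],"delta_rot":[0,0,0],"fingers":-1},{"dp":[0,0,0],"delta_rot":[0,0,0],"fingers":-1},{"dp":[0,0,0],"delta_rot":[0,0,0],"fingers":-1}]' 
python3 -c "
from h import *
knob('scene');go(-.033,.039,.193)"
```

```text
t: 3.42
tcp_pos: [0.5528, 0.0825, 0.194]
tool_rot: [0.222, 0.975, -0.0, 0.001]
force: [0.4, -1.3, -0.1]
finger_gap: -0.002
gripper_force: 0.0
scene knob [-0.009   0.0384  0.1421] n 260 fore -0.075 across -0.327
t 3.47 tcp gf [-0.0432  0.0379  0.1939] grasp gf [-0.0431  0.0379  0.1399] F gf [-1.33 -0.42 -0.65] tool y angle 64.38
dp [-0.0203  0.0022  0.0018]
```

```bash
python3 -m crank '[{"dp":[-0.009,0,0],"delta_rot":[0,0,0],"fingers":-1},{"dp":[-0.009,0,0],"delta_rot":[0,0,0],"fingers":-1},{"dp":[0,0,0],"delta_rot":[0,0,0],"fingers":-1},{"dp":[0,0,0],"delta_rot":[0,0,0],"fingers":-1},{"dp":[0.03,0,0],"delta_rot":[0,0,0],"fingers":-1},{"dp":[0.03,0,0],"delta_rot":[0,0,0],"fingers":-1},{"dp":[0,0.04,0],"delta_rot":[0,0,0],"fingers":-1},{"dp":[0,0.04,0],"delta_rot":[0,0,0],"fingers":-1},{"dp":[0,0.035,0],"delta_rot":[0,0,0],"fingers":-1},{"dp":[0,0,0],"delta_rot":[0,0,0],"fingers":-1},{"dp":[0,0,0],"delta_rot":[0,0,0],"fingers":-1}]' 
python3 -c "
from h import *
k=knob('scene');knob('top');go(k[0],.095,.193)"
```

```text
t: 4.38
tcp_pos: [0.5582, 0.1445, 0.1939]
tool_rot: [0.221, 0.975, -0.0, 0.0]
force: [-0.3, -0.1, 0.8]
finger_gap: 0.002
gripper_force: 0.0
scene knob [-0.0014  0.0383  0.1423] n 258 fore -0.012 across -0.325
top knob [-0.0014  0.0389  0.1432] n 527 fore -0.012 across -0.330
t 4.48 tcp gf [-0.0649  0.095   0.1937] grasp gf [-0.0649  0.095   0.1397] F gf [-0.6   0.25  0.27] tool y angle 64.4
dp [-0.127   0.      0.0013]
```

```bash
python3 -m crank '[{"dp":[-0.042,0,0],"delta_rot":[0,0,0],"fingers":-1},{"dp":[-0.042,0,0],"delta_rot":[0,0,0],"fingers":-1},{"dp":[-0.043,0,0],"delta_rot":[0,0,0],"fingers":-1},{"dp":[0,0,0],"delta_rot":[0,0,0],"fingers":-1},{"dp":[0,-0.02,0],"delta_rot":[0,0,0],"fingers":-1},{"dp":[0,-0.02,0],"delta_rot":[0,0,0],"fingers":-1},{"dp":[0,-0.02,0],"delta_rot":[0,0,0],"fingers":-1},{"dp":[0,-0.02,0],"delta_rot":[0,0,0],"fingers":-1},{"dp":[0,-0.02,0],"delta_rot":[0,0,0],"fingers":-1},{"dp":[0,-0.02,0],"delta_rot":[0,0,0],"fingers":-1},{"dp":[0,0,0],"delta_rot":[0,0,0],"fingers":-1},{"dp":[0,0,0],"delta_rot":[0,0,0],"fingers":-1}]' 
python3 -c "
from h import *
k=knob('scene');go(k[0],-.002,.193)"
```

```text
t: 5.48
tcp_pos: [0.59, 0.0616, 0.1977]
tool_rot: [0.222, 0.975, 0.0, 0.003]
force: [0.2, 1.6, 14.9]
finger_gap: 0.0
gripper_force: 6.9
scene knob [-0.0006 -0.0006  0.1491] n 250 fore -0.005 across 0.005
t 5.53 tcp gf [-1.000e-04  3.520e-02  1.977e-01] grasp gf [0.0003 0.0353 0.1437] F gf [-1.04  1.54 14.27] tool y angle 64.38
dp [ 0.001  -0.0744  0.0093]
```

The push works, but there is an upward force of about 15 N because the knob touches high on the finger. I back off a little, raise 12 mm, and continue.

```bash
python3 -m crank '[{"dp":[0,0.016,0],"delta_rot":[0,0,0],"fingers":-1},{"dp":[0,0,-0.024],"delta_rot":[0,0,0],"fingers":-1},{"dp":[0,-0.016,0],"delta_rot":[0,0,0],"fingers":-1},{"dp":[0,-0.015,0],"delta_rot":[0,0,0],"fingers":-1},{"dp":[0,-0.015,0],"delta_rot":[0,0,0],"fingers":-1},{"dp":[0,0,0],"delta_rot":[0,0,0],"fingers":-1},{"dp":[0,0,0],"delta_rot":[0,0,0],"fingers":-1}]' 
python3 -c "
from h import *
k=knob('scene','s2.png');tool()"
```

```text
t: 6.12
tcp_pos: [0.5815, 0.0477, 0.2051]
tool_rot: [0.222, 0.975, -0.0, -0.001]
force: [-0.3, -0.4, 0.2]
finger_gap: -0.001
gripper_force: 0.0
scene knob [-0.0005 -0.0172  0.1482] n 239 fore -0.004 across 0.144
t 6.17 tcp gf [-0.0017  0.0194  0.2051] grasp gf [-0.0019  0.0194  0.1511] F gf [-0.92 -0.05 -0.48] tool y angle 64.34
```

```bash
python3 -m crank '[{"dp":[0,-0.015,0],"delta_rot":[0,0,0],"fingers":-1},{"dp":[0,-0.015,0],"delta_rot":[0,0,0],"fingers":-1},{"dp":[0,-0.014,0],"delta_rot":[0,0,0],"fingers":-1},{"dp":[0,0,0],"delta_rot":[0,0,0],"fingers":-1},{"dp":[0,0,0],"delta_rot":[0,0,0],"fingers":-1},{"dp":[0,0.04,0],"delta_rot":[0,0,0],"fingers":-1},{"dp":[0,0,0],"delta_rot":[0,0,0],"fingers":-1},{"dp":[0.045,0,0],"delta_rot":[0,0,0],"fingers":-1},{"dp":[0.045,0,0],"delta_rot":[0,0,0],"fingers":-1},{"dp":[0.046,0,0],"delta_rot":[0,0,0],"fingers":-1},{"dp":[0,0,0],"delta_rot":[0,0,0],"fingers":-1}]' 
python3 -c "
from h import *
k=knob('scene');k=knob('top');go(-.068,k[1],.195)"
```

```text
t: 7.08
tcp_pos: [0.5151, 0.078, 0.2054]
tool_rot: [0.221, 0.975, -0.001, -0.004]
force: [-0.7, 0.3, 0.0]
finger_gap: -0.003
gripper_force: 0.0
scene knob [-0.0004 -0.0386  0.143 ] n 289 fore -0.003 across 0.327
top knob [-0.0003 -0.0382  0.1433] n 465 fore -0.003 across 0.324
t 7.18 tcp gf [-0.0698  0.0185  0.2062] grasp gf [-0.0698  0.0185  0.1522] F gf [0.19 0.23 0.88] tool y angle 64.47
dp [-0.0035 -0.1135  0.0224]
```

```bash
python3 -m crank '[{"dp":[0,-0.038,0],"delta_rot":[0,0,0],"fingers":-1},{"dp":[0,-0.038,0],"delta_rot":[0,0,0],"fingers":-1},{"dp":[0,-0.038,0.01],"delta_rot":[0,0,0],"fingers":-1},{"dp":[0,0,0.01],"delta_rot":[0,0,0],"fingers":-1},{"dp":[-0.024,0,0],"delta_rot":[0,0,0],"fingers":-1},{"dp":[-0.024,0,0],"delta_rot":[0,0,0],"fingers":-1},{"dp":[-0.024,0,0],"delta_rot":[0,0,0],"fingers":-1},{"dp":[-0.024,0,0],"delta_rot":[0,0,0],"fingers":-1},{"dp":[-0.024,0,0],"delta_rot":[0,0,0],"fingers":-1},{"dp":[-0.024,0,0],"delta_rot":[0,0,0],"fingers":-1},{"dp":[0,0,0],"delta_rot":[0,0,0],"fingers":-1},{"dp":[0,0,0],"delta_rot":[0,0,0],"fingers":-1}]' 
python3 -c "
from h import *
k=knob('scene');tool()"
```

```text
t: 8.18
tcp_pos: [0.5618, -0.0064, 0.1957]
tool_rot: [0.222, 0.975, -0.0, 0.001]
force: [-0.8, 0.4, 0.8]
finger_gap: -0.001
gripper_force: 0.0
scene knob [ 0.0389 -0.0363  0.1368] n 276 fore 0.330 across 0.326
t 8.23 tcp gf [ 0.0031 -0.0383  0.1957] grasp gf [ 0.0031 -0.0383  0.1417] F gf [-0.27  0.23 -0.44] tool y angle 64.38
```

Fore is 0.33 rad. I push about 3 mm more towards the stop, then back off and rise.

```bash
python3 -m crank '[{"dp":[-0.004,0,0],"delta_rot":[0,0,0],"fingers":-1},{"dp":[-0.003,0,0],"delta_rot":[0,0,0],"fingers":-1},{"dp":[0,0,0],"delta_rot":[0,0,0],"fingers":-1},{"dp":[0.03,0,0],"delta_rot":[0,0,0],"fingers":-1},{"dp":[0.05,0,0],"delta_rot":[0,0,0],"fingers":-1},{"dp":[0.06,0,-0.03],"delta_rot":[0,0,0],"fingers":-1},{"dp":[0.04,0,-0.06],"delta_rot":[0,0,0],"fingers":-1},{"dp":[0,0,-0.06],"delta_rot":[0,0,0],"fingers":-1},{"dp":[0,0,-0.06],"delta_rot":[0,0,0],"fingers":-1},{"dp":[0,0,0],"delta_rot":[0,0,0],"fingers":-1},{"dp":[0,0,0],"delta_rot":[0,0,0],"fingers":-1}]' 
python3 -c "
from h import *
k=knob('scene');k=knob('top','t3.png');tool()"
```

```text
t: 9.15
tcp_pos: [0.4836, 0.0314, 0.3029]
tool_rot: [0.221, 0.975, 0.0, 0.003]
force: [-0.0, 0.5, -0.3]
finger_gap: -0.001
gripper_force: 0.0
scene knob [ 0.0389 -0.0363  0.1368] n 269 fore 0.330 across 0.325
top knob [ 0.0389 -0.0359  0.1372] n 407 fore 0.330 across 0.322
t 9.25 tcp gf [-0.0843 -0.0386  0.3005] grasp gf [-0.0844 -0.0386  0.2465] F gf [ 0.04 -0.71 -0.06] tool y angle 64.39
```

View pics/t3.png

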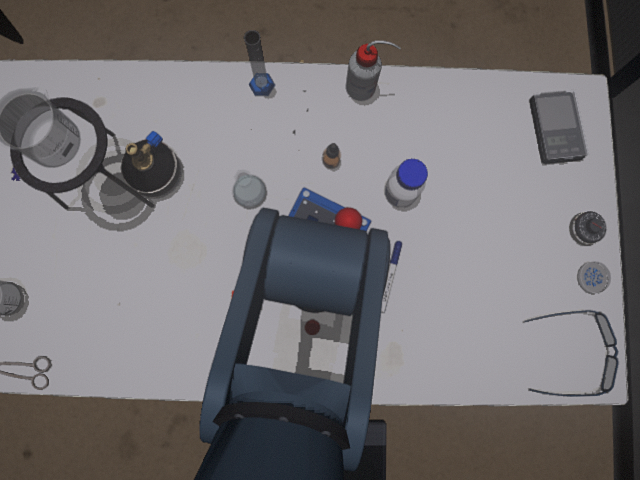

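The knob at (348,218) sits forward right by the third slot, and the bystanders that are visible haven't moved. The last push didn't change the tilt reading. I press once more and read the force to confirm that it is at the stop.

```bash
python3 -m crank '[{"dp":[0,0,0.07],"delta_rot":[0,0,0],"fingers":-1},{"dp":[0,0,0.07],"delta_rot":[0,0,0],"fingers":-1},{"dp":[0,0,0.07],"delta_rot":[0,0,0],"fingers":-1},{"dp":[0,0,0],"delta_rot":[0,0,0],"fingers":-1},{"dp":[-0.05,0,0],"delta_rot":[0,0,0],"fingers":-1},{"dp":[-0.05,0,0],"delta_rot":[0,0,0],"fingers":-1},{"dp":[-0.05,0,0],"delta_rot":[0,0,0],"fingers":-1},{"dp":[-0.02,0,0],"delta_rot":[0,0,0],"fingers":-1},{"dp":[-0.01,0,0],"delta_rot":[0,0,0],"fingers":-1},{"dp":[0,0,0],"delta_rot":[0,0,0],"fingers":-1},{"dp":[0,0,0],"delta_rot":[0,0,0],"fingers":-1}]' 
python3 -c "
from h import *
k=knob('scene');tool()"
```

```text
t: 10.17
tcp_pos: [0.5626, -0.0071, 0.1959]
tool_rot: [0.222, 0.975, 0.0, -0.001]
force: [-0.9, 0.0, 0.1]
finger_gap: -0.001
gripper_force: 0.0
scene knob [ 0.0401 -0.0362  0.1364] n 272 fore 0.341 across 0.325
t 10.22 tcp gf [ 0.0046 -0.0385  0.1959] grasp gf [ 0.0045 -0.0386  0.1419] F gf [-0.01 -0.51 -0.73] tool y angle 64.41
```

```bash
python3 -m crank '[{"dp":[-0.005,0,0],"delta_rot":[0,0,0],"fingers":-1},{"dp":[-0.005,0,0],"delta_rot":[0,0,0],"fingers":-1},{"dp":[0,0,0],"delta_rot":[0,0,0],"fingers":-1},{"dp":[0,0,0],"delta_rot":[0,0,0],"fingers":-1}]' 
python3 -c "
from h import *
k=knob('scene');tool()"
```

```text
t: 10.55
tcp_pos: [0.5675, -0.0092, 0.1957]
tool_rot: [0.222, 0.975, 0.0, -0.001]
force: [-1.7, 1.6, -0.8]
finger_gap: -0.001
gripper_force: 1.1
scene knob [ 0.0422 -0.0357  0.1357] n 269 fore 0.360 across 0.323
t 10.60 tcp gf [ 0.0102 -0.0384  0.1956] grasp gf [ 0.0101 -0.0384  0.1416] F gf [-2.49  0.41 -0.04] tool y angle 64.4
```

Fore is 0.36 rad, with a reaction force starting to build at the stop. I retreat.

```bash
python3 -m crank '[{"dp":[0.02,0,0],"delta_rot":[0,0,0],"fingers":-1},{"dp":[0.05,0,0],"delta_rot":[0,0,0],"fingers":-1},{"dp":[0.06,0,0],"delta_rot":[0,0,0],"fingers":-1},{"dp":[0.06,0,-0.03],"delta_rot":[0,0,0],"fingers":-1},{"dp":[0,0,-0.06],"delta_rot":[0,0,0],"fingers":-1},{"dp":[0,0,-0.06],"delta_rot":[0,0,0],"fingers":-1},{"dp":[0,0,-0.06],"delta_rot":[0,0,0],"fingers":-1},{"dp":[0,0,0],"delta_rot":[0,0,0],"fingers":-1},{"dp":[0,0,0],"delta_rot":[0,0,0],"fingers":-1},{"dp":[0,0,0],"delta_rot":[0,0,0],"fingers":-1}]' 
python3 -c "
from h import *
k=knob('scene');s=knob('top');tool()
if s[0]>.038 and s[1]<-.033: print(manip.sign_off())"
```

```text
t: 11.43
tcp_pos: [0.4823, 0.0314, 0.3008]
tool_rot: [0.222, 0.975, -0.0, 0.0]
force: [0.1, 0.2, -0.7]
finger_gap: 0.002
gripper_force: 0.0
scene knob [ 0.0425 -0.036   0.1354] n 268 fore 0.362 across 0.326
top knob [ 0.0427 -0.0356  0.1362] n 456 fore 0.363 across 0.323
t 11.53 tcp gf [-0.0845 -0.0387  0.2997] grasp gf [-0.0847 -0.0388  0.2457] F gf [ 0.53 -0.46  0.09] tool y angle 64.38
the job is handed in; nothing more can be done
None
```

The gearstick is fully home in third (fore 0.36 rad, across 0.32 rad), the arm is clear of everything, and the job was handed in at 11.5 s.

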